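# Zero a click-stop height stage, set it five clicks up and load the dish

### The job

Zero the little height stage: turn its knob anticlockwise, seen from above, until you feel it come up gently against its end stop (do not force it), then turn it clockwise exactly five clicks and let go. After that set the flat covered dish, right way up and centred, on the stage's small round table, leaving the setting, the pin tin and the standing vial as they are.

Things in the scene. Friction and masses are not known exactly. Their poses are not given: they have to be found in the camera images.
- height_stage: Fixed grey housing, 100 x 216 x 34 mm (its x, y, z), screwed down at a place and yaw that vary. Origin at the centre of its underside, z up. The knob stands on its -y half (axis at x 0, y -60 mm), the round table on its +y half (x 0, y +60 mm).
- dial_axis (a point): Fixed point on the knob's vertical axis, 52 mm above the bench, axes as the housing; it does not turn. The knob: black, round, ribbed, 36 mm in diameter, from 38 to 64 mm above the bench, the same at every setting, no pointer. Clockwise seen from above raises the table, anticlockwise lowers it. A 30 N grip holds it without slipping.
- dial_top (a point): Fixed point on the knob's axis at its top face, 64 mm above the bench. The knob rests in detents 15 degrees apart; some 0.06 to 0.12 N m takes it over each click, halfway between two detents, and it is drawn on into the next by itself. Zero is the lowest detent. At the start it rests some 2 to 4 clicks above zero; which is not known.
- table_top (a point): Centre of the top face of the stage's small round aluminium table, 49 mm in diameter, 5 mm thick, flat without rim, with 9 mm free space beneath it. Top 48 mm above the bench at zero; rises 0.6 mm a click. Pushing on it with under 20 N does not turn the knob.
- stop_post: The hard end stop inside the housing, out of sight, 26 mm from the knob's axis. The knob bears on it 3 degrees beyond the lowest detent (zero) and, let go, springs back to zero. Never load it with over 20 N, that is 0.52 N m of knob torque; 0.2 N m is ample to feel it.
- dish: Loose flat round plastic dish with its cover on, 59 mm in diameter, 12 mm high, 16 g, some brown grains within. Origin at the centre of its underside, z up. May be gripped across its diameter, with 5 to 15 N.
- pin_tin: Bystander: loose round white tin, 53 mm in diameter and 18 mm high, with a square label on its lid; smaller and taller than the dish. Origin at the centre of its underside.
- loose_vial: Bystander: loose glass vial standing upright on its own near the stage, 13 mm in diameter, 52 mm high, dark cap. Origin at the centre of its underside, z up.

How it is judged:
On the way, in this order (a step that is already met when the one before it is completed fails the run):
1. the stage is wound down to zero (within a quarter click) (z of table_top in the frame of height_stage below 0.04815 m), for 0.1 s.
2. the stage stands five clicks up and the knob is let go (z of table_top in the frame of height_stage between 0.05077 and 0.05123 m and contact force between the fingers and height_stage below 0.2 N), for 0.3 s.
3. the dish sits on the round table (horizontal distance between dish and table_top below 0.01 m and z of dish in the frame of table_top between -0.002 and 0.002 m), for 0.2 s.
At the end, for the whole second after the job is handed in: The stage rests five clicks above zero (table 3.0 mm up, within 0.23 mm, under half a click), the dish lies level, right way up and at rest on the round table with its centre within 10 mm of the table's (all of step 3 and z of table_top in the frame of height_stage between 0.05077 and 0.05123 m and z of table_top in the frame of dish below 0.002 m and angle between dish's own z axis and vertical below 0.1 rad and linear speed of dish below 0.02 m/s); the robot touches nothing.
It fails at once if the knob is forced against its end stop (over 20 N on the stop post, 0.52 N m) (contact force between stop_post and anything else above 20 N).
It fails at once if the dish is tipped over (angle between dish's own z axis and vertical above 0.5 rad).
It fails at once if the pin tin is moved more than 15 mm (distance of pin_tin from where it was at the start of the episode above 0.015 m).
It fails at once if the standing vial is moved more than 15 mm or tipped (distance of loose_vial from where it was at the start of the episode above 0.015 m or angle between loose_vial's own z axis and vertical above 0.3 rad).
It also fails if it takes over 72 s, if anything falls off the work surface, if the arm or the gripper's body presses on something with over 40 N, if the wrist force passes 120 N, or if a joint passes its speed limit or range.

### The arm

A 6-joint arm with a two-finger parallel gripper is mounted at the origin on a cart in front of the work surface, level with it; the furniture and walls round the work are solid. World frame = base frame: x ahead of the robot, y to its left, z up, the work surface at z = 0. Lengths are in m, angles in rad, forces in N, time in s.
With the tool pointing down it reaches from about 0.35 to 0.8 m from the base axis. Payload 7.3 kg.
Tool frame: the origin (TCP) lies midway between the tips of the shut fingers; the grasp point (between the pads) lies arm.grip_point_offset behind it (arm.grip_point_offset is the distance from the TCP to the grasp point, in m); z points along the fingers, y is the line along which they close (so a half turn about z gives the same grasp; the last joint's range is limited). The gripper opens to 85 mm and grips with 20 to 120 N. Pads are 22 mm wide; open, the fingers measure 114 mm over their backs; the gripper's body (76 mm by 85 mm) begins 54 mm behind the grasp point. The pads swing forward as they close: fully open they stand 13 mm farther back than shut.
Start: joints at [1.015, 0.342, 1.524, -0, 1.275, -0.146], TCP at [0.209, 0.482, 0.231] pointing down, gripper open.
Joint ranges: [-2.53, 2.53], [-0.77, 2.02], [0.04, 2.7], [-1, 4.14], [0.28, 2.66], [-3.11, 3.11]. Speed limits (rad/s): [2.57, 2.57, 3.14, 3.14, 3.14, 3.14].

### API

Orientations are given as a unit quaternion [x, y, z, w].
In Python, from workcell import arm, camera, camera_model, ticket, recognise, outline_of gives the robot as it stands. The module is installed in compiled form; this text tells all that it offers.
- The arm moves only by the tool play_rows, never from a script. Its argument "deltas" is a list of rows, each an object with "travel": the shift along the tool's x, y, z in mm, a list of three; "rotation": the turn, a rotation vector about the tool's x, y, z in rad, a list of three. In form: [{"travel": [tx, ty, tz], "rotation": [wx, wy, wz]}, ...]. A call has exactly 8 rows; each row shifts and turns the commanded pose from where the row before left it, along the tool's axes as they then stand; what a row does not reach is not made up. A row lasts 1/10 s, in which the tool goes at most 50 mm and 8.59 degrees, less where a joint would pass 70% of its speed; a pose out of reach is approached as far as the arm can. A call with a gripper value outside its range is refused whole. "grip" is the finger opening in mm, from 0 to 85.4, set as the call begins (left out, the last holds). The fingers move at their own pace and stop on an object; the grip force is fixed at half the most. Time passes only in rows, so rows that do not move let the fingers close, or fill a call up. It gives the time, the measured TCP pose, the force, the opening and the grip force at its end, in the units of the state.
- arm.sense(): the state, without advancing time (a new reading comes with each control period).
- camera(name): name is "scene" or "top"; returns the picture (384x512x3 uint8, red, green, blue); there is no depth.
- camera_model(name): a dict with "fov_y" (degrees; the focal length in pixels is half the picture's height over the tangent of half this angle, whatever the lens; pixels are square), "cx", "cy" (the principal point, pixels), "eye" and "rotation" of the camera in the world. Camera axes: x right, y up, looking along -z (the intrinsics and any distortion apply to the point x, -y, -z); pixel columns grow to the right and rows downward; lengths in m; the calibration is good to about 2 mm. A picture is of the moment at which its call begins. camera_model takes no time and is no camera call.
- ticket.job_done(): hands the job in; it is judged then, once.
Trained networks look in the newest picture that a camera, given by its name, has taken for a name from the list of things; names that differ only in an ending like _2 or _b are one class to them, and where a whole thing is asked for, a point or a joint stands for the part that bears it (a point fixed in the world has none). Each returns a list of dicts, best first, with "confidence" (0 to 1); they miss things now and then, are a little off and sometimes report something else, mostly with a low value. They report only what shows in the picture. A call takes as long as a camera call.
- recognise(camera, thing): "bbox" ([centre column, centre row, width, height] in pixels, round what is visible of it).
- outline_of(camera, thing): "mask" (384x512 bool, what is visible of it) and "bbox" ([centre column, centre row, width, height] in pixels, round what is visible of it).
The state is a dict: "time_s": time; "joints": joint angles; "joint_vel": joint speeds; "joint_efforts": joint torques, N m; "tool_pos": TCP position; "ee_rot": TCP orientation; "force": force on the tool from outside, world axes, zero at the start; "moment": the same for the moment, N m; "opening": finger opening in m; "gripper_force": force on a finger pad.
Only numpy, scipy, OpenCV 4.12 (cv2) and the standard library are available. Lean on these libraries where they do the work, as an engineer would, in place of code of your own. Each camera call takes 0.05 s, during which the arm holds its last target. There are 200 camera calls.

## Working session

There is one attempt and no reset: what is moved stays moved. The work goes in short steps, Python scripts to look and compute and a tool call to move; the robot and the scene stay as the last step left them, time stands still between calls to the robot, and variables do not carry over. Pictures are saved under pics/ and viewed, at most 10 in all, crops included, and the job is handed in when it is done.

Besides the shell and the picture viewer there is one more tool, called after "Request:" by a JSON object that holds its "op" and its "data". play_rows: Moves the arm, as the interface text tells. Its arguments: {"type":"object","properties":{"deltas":{"type":"array","items":{"type":"object","properties":{"travel":{"type":"array","items":{"type":"number"}},"rotation":{"type":"array","items":{"type":"number"}}}}},"grip":{"type":"number"}},"required":["deltas"]}

```bash
mkdir -p pics; cat > h.py <<'E'
import numpy as np, cv2
from workcell import arm, camera, camera_model, ticket, recognise, outline_of
def K(n):
    m=camera_model(n); f=192/np.tan(np.radians(m["fov_y"])/2); return m,f
def ray(n,u,v):
    m,f=K(n); R=np.array(m["rotation"]).reshape(3,3) if np.size(m["rotation"])==9 else None
    if R is None:
        from scipy.spatial.transform import Rotation as Ro; R=Ro.from_quat(m["rotation"]).as_matrix()
    d=R@np.array([(u-m["cx"])/f,-(v-m["cy"])/f,-1]); return np.array(m["eye"]),d/np.linalg.norm(d)
def atz(n,u,v,z):
    e,d=ray(n,u,v); return e+d*(z-e[2])/d[2]
def proj(n,p):
    m,f=K(n); from scipy.spatial.transform import Rotation as Ro
    R=np.array(m["rotation"]).reshape(3,3) if np.size(m["rotation"])==9 else Ro.from_quat(m["rotation"]).as_matrix()
    q=R.T@(np.array(p)-m["eye"]); return m["cx"]+f*q[0]/-q[2], m["cy"]-f*q[1]/-q[2]
def tri(r1,r2):
    (a,d),(b,e)=r1,r2; s=np.linalg.lstsq(np.c_[d,-e],b-a,rcond=None)[0]; p,q=a+s[0]*d,b+s[1]*e
    return (p+q)/2,np.linalg.norm(p-q)
E
python3 - <<'E'
from h import *
np.set_printoptions(precision=4,suppress=True)
for n in("scene","top"):
    print(n,camera_model(n)); im=camera(n); cv2.imwrite(f"pics/{n}0.png",im[:,:,::-1])
    for t in("height_stage","dial_top","table_top","dish","pin_tin","loose_vial"):
        for o in outline_of(n,t)[:2]:
            m=o["mask"]; v,u=np.nonzero(m); print(t,round(o["confidence"],2),np.round(o["bbox"],1),m.sum(),u.mean().round(1),v.mean().round(1))
s=arm.sense();print({k:np.round(s[k],3) for k in s}, arm.grip_point_offset)
E
```

```text
scene {'fov_y': 44.24754045611192, 'cx': 254.62902332451213, 'cy': 200.51142804628154, 'eye': array([-0.0617, -0.2081,  0.7269]), 'rotation': array([ 0.3367, -0.2041, -0.4851,  0.7808])}
height_stage 0.97 [265.9 204.7 104.9  52. ] 4071 267.3 202.2
height_stage 0.69 [188.7 247.4  24.5  28. ] 530 187.8 245.2
dial_top 0.96 [266.6 203.4 110.1  52.1] 4103 267.5 201.9
table_top 0.64 [241.1 189.7  25.9  15.3] 290 239.5 188.0
dish 0.75 [331.1 307.2  28.5  31.1] 812 329.6 307.7
dish 0.3 [188.6 247.1  25.7  24.5] 540 187.6 244.5
pin_tin 0.73 [188.5 246.6  25.2  27. ] 531 187.7 244.6
loose_vial 0.64 [330.7 307.1  33.4  29.9] 761 330.0 307.7
loose_vial 0.39 [223.6 148.4   5.5  21.3] 92 222.5 149.9
top {'fov_y': 42.93841516748849, 'cx': 262.76440703633506, 'cy': 197.9454456973256, 'eye': array([0.4211, 0.1235, 1.2472]), 'rotation': array([ 0.0347, -0.0546, -0.6968,  0.7143])}
dial_top 0.92 [257.9 185.2  87.4  55.6] 3301 257.7 184.9
table_top 0.86 [235.2 189.1  18.3  19.9] 297 234.9 188.8
dish 0.82 [339.4 260.8  23.7  25.4] 416 339.8 260.5
pin_tin 0.73 [219.1 252.4  17.1  23.4] 332 219.1 252.6
loose_vial 0.53 [192.8 143.1   8.8   9.9] 38 192.1 140.5
{'time_s': np.float64(0.7), 'joints': array([ 1.015,  0.342,  1.524, -0.   ,  1.275, -0.146]), 'joint_vel': array([-0.001,  0.   ,  0.001,  0.001,  0.002,  0.001]), 'joint_efforts': array([ -0.001, -43.346, -24.624,  -0.   ,   0.   ,   0.   ]), 'tool_pos': array([0.209, 0.482, 0.231]), 'ee_rot': array([0.203, 0.979, 0.   , 0.   ]), 'force': array([-0.182,  0.332, -0.933]), 'moment': array([ 0.016,  0.001, -0.001]), 'gripper_force': np.float64(0.0), 'opening': np.float64(0.086)} 0.0187
```

View pictures.

```bash
python3 - <<'E'
import cv2,numpy as np
a=cv2.imread("pics/scene0.png")[110:350,150:400];b=cv2.imread("pics/top0.png")[110:300,150:400]
a=cv2.resize(a,None,fx=3,fy=3)[:600]; b=cv2.resize(b,None,fx=3,fy=3)
a=cv2.resize(cv2.imread("pics/scene0.png")[110:330,150:400],(680,598)); 
cv2.imwrite("pics/a.png",a);cv2.imwrite("pics/b.png",b)
E
```

```text
(no output)
```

View pics/a.png

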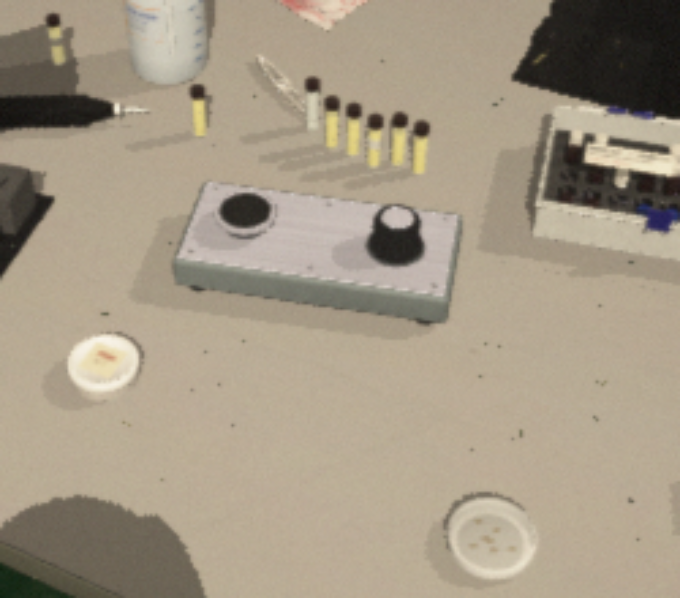

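View pics/b.png

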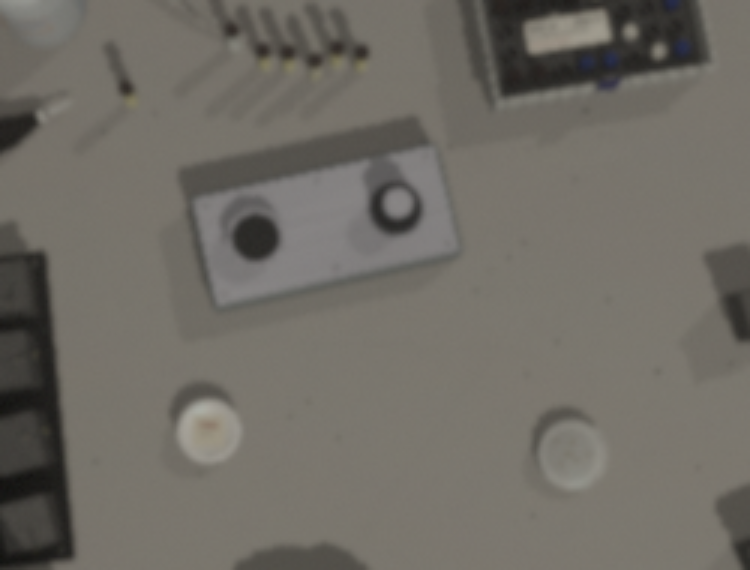

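```bash
python3 - <<'E'
from h import *
np.set_printoptions(precision=4,suppress=True)
for n,pt in dict(knob=((297,189.8),(282,178.3)),table=((240.4,187.6),(235,189)),dish=((330.3,307.7),(340.2,260.9)),tin=((188.2,244.5),(219.2,252.8)),vialcap=((222.7,144),(192,139.5))).items():
    p,g=tri(ray("scene",*pt[0]),ray("top",*pt[1])); print(n,p,g)
z=dict(knob=.064,table=.0495,dish=.012,tin=.018)
for n,u in dict(knob=(282,178.3),table=(235,189),dish=(340.2,260.9),tin=(219.2,252.8)).items(): print(n,atz("top",*u,z[n]))
c=np.array([atz("top",*u,.034)[:2] for u in((213.3,176),(294.7,158.7),(303.3,194),(222.3,212.7))])
print(c,c.mean(0)); d=(c[0]+c[3]-c[1]-c[2])/2; print("len",np.linalg.norm(d),"ydir ang",np.degrees(np.arctan2(d[1],d[0])), "w",np.linalg.norm(c[0]-c[3]))
camera("top"); o=outline_of("top","dial_top")[0]; r=cv2.minAreaRect(np.argwhere(o["mask"])[:,::-1].astype(np.float32)); b=cv2.boxPoints(r)
c=np.array([atz("top",*u,.034)[:2] for u in b]); print(c,c.mean(0))
E
```

```text
knob [0.6227 0.0435 0.0657] 0.005193855131897308
table [0.5947 0.16   0.0487] 0.001681546214769656
dish [ 0.4238 -0.1102  0.0055] 0.0008911117512787051
tin [0.437  0.1966 0.0081] 0.0006376774324637645
vialcap [0.7174 0.272  0.0455] 0.0007772192980284442
knob [0.6217 0.0457 0.064 ]
table [0.5941 0.1607 0.0495]
dish [ 0.4236 -0.1085  0.012 ]
tin [0.4367 0.1962 0.018 ]
[[ 0.6278  0.2166]
 [ 0.6781  0.0124]
 [ 0.5883 -0.0107]
 [ 0.5359  0.191 ]] [0.6075 0.1023]
len 0.20936196776126884 ydir ang 104.1972601142931 w 0.09547621924190085
[[ 0.6316  0.2212]
 [ 0.6887  0.0073]
 [ 0.5864 -0.0177]
 [ 0.5309  0.1943]] [0.6094 0.1013]
```

Request:
{"op": "play_rows", "data": {"deltas": [{"travel":[-20,-8,0]},{"travel":[-36,-15,0]},{"travel":[-40,-17,0]},{"travel":[-40,-17,0]},{"travel":[-40,-17,0]},{"travel":[-40,-17,0]},{"travel":[-40,-17,0]},{"travel":[-40,-17,0]}], "grip": 85}}

```text
validation failed for argument at $.de...
```

Request:
{"op": "play_rows", "data": {"deltas": [{"travel":[-40,-17,0]},{"travel":[-40,-17,0]},{"travel":[-40,-17,0]},{"travel":[-40,-17,0]},{"travel":[-40,-17,0]},{"travel":[-32,-16,0]},{"travel":[-16,-10,0]},{"travel":[-8,-6,0]}]}}

```text
validation failed for argument at $.de...
```

```bash
cat >> h.py <<'E'
from scipy.spatial.transform import Rotation as Ro
def need(p):
    s=arm.sense(); R=Ro.from_quat(s["ee_rot"]).as_matrix(); d=R.T@(np.array(p)-s["tool_pos"])*1e3
    print("t",round(float(s["time_s"]),2),"pos",np.round(s["tool_pos"],4),"yaw_y",np.degrees(np.arctan2(R[1,1],R[0,1])).round(2),"tilt",np.degrees(R[:2,2]).round(2),"need",d.round(1),"F",np.round(s["force"],1),"M",np.round(s["moment"],3),"j",np.round(s["joints"],2),"op",round(float(s["opening"])*1e3,1),"gf",round(float(s["gripper_force"]),1))
E
python3 -c "
from h import *
need([.6222,.0445,.1])"
```

```text
t 0.8 pos [0.2092 0.4816 0.2313] yaw_y 66.52 tilt [0.   0.01] need [-553.  -236.3  131.3] F [ 0.5 -0.1 -0.5] M [-0.013 -0.028 -0.   ] j [ 1.01  0.34  1.52  0.    1.28 -0.15] op 85.6 gf 0.0
```

Rotation is required in each row.

Request:
{"op": "play_rows", "data": {"deltas": [{"travel":[-20,-8,0],"rotation":[0,0,0]},{"travel":[-36,-15,0],"rotation":[0,0,0]},{"travel":[-40,-17,0],"rotation":[0,0,0]},{"travel":[-40,-17,0],"rotation":[0,0,0]},{"travel":[-40,-17,0],"rotation":[0,0,0]},{"travel":[-40,-17,0],"rotation":[0,0,0]},{"travel":[-40,-17,0],"rotation":[0,0,0]},{"travel":[-40,-17,0],"rotation":[0,0,0]}], "grip": 85}}

```text
time_s: 1.6
tool_pos: [0.4319, 0.2475, 0.2315]
ee_rot: [0.203, 0.979, 0.0, 0.0]
force: [1.7, 0.2, 0.6]
opening: 0.0853
gripper_force: 0.0
```

Request:
{"op": "play_rows", "data": {"deltas": [{"travel":[-40,-17,0],"rotation":[0,0,0]},{"travel":[-40,-17,0],"rotation":[0,0,0]},{"travel":[-40,-17,0],"rotation":[0,0,0]},{"travel":[-40,-17,0],"rotation":[0,0,0]},{"travel":[-40,-17,0],"rotation":[0,0,0]},{"travel":[-32,-16,0],"rotation":[0,0,0]},{"travel":[-16,-10,0],"rotation":[0,0,0]},{"travel":[-8,-6,0],"rotation":[0,0,0]}]}}

```text
time_s: 2.4
tool_pos: [0.6195, 0.0383, 0.2308]
ee_rot: [0.204, 0.979, 0.0, -0.0]
force: [0.3, 0.9, 0.4]
opening: 0.0852
gripper_force: 0.0
```

```bash
python3 -c "
from h import *
need([.6222,.0445,.1])"
```

```text
t 2.4 pos [0.6195 0.0383 0.2308] yaw_y 66.43 tilt [-0.04  0.01] need [-1.000e-01  6.700e+00  1.308e+02] F [0.3 0.9 0.4] M [-0.016 -0.01  -0.004] j [-0.06  0.52  1.24  0.    1.38 -1.22] op 85.2 gf 0.0
```

Request:
{"op": "play_rows", "data": {"deltas": [{"travel":[0,6.5,15],"rotation":[0,0,0]},{"travel":[0,0,30],"rotation":[0,0,0]},{"travel":[0,0,40],"rotation":[0,0,0]},{"travel":[0,0,40],"rotation":[0,0,0]},{"travel":[0,0,30],"rotation":[0,0,0]},{"travel":[0,0,20],"rotation":[0,0,0]},{"travel":[0,0,11],"rotation":[0,0,0]},{"travel":[0,0,5],"rotation":[0,0,0]}]}}

```text
time_s: 3.2
tool_pos: [0.621, 0.0465, 0.0397]
ee_rot: [0.203, 0.979, 0.0, -0.001]
force: [0.1, -0.6, -0.0]
opening: 0.0849
gripper_force: 0.0
```

```bash
python3 - <<'E'
from h import *
need([.6222,.0445,.04])
for n in("scene","top"):
    im=camera(n); u,v=map(int,proj(n,[.6222,.0445,.06])); print(n,u,v); c=im[v-45:v+45,u-60:u+60]; globals()[n]=cv2.resize(c,(480,360),interpolation=cv2.INTER_CUBIC)
cv2.imwrite("pics/c.png",cv2.resize(np.hstack([scene,top]),(800,300))[:,:,::-1])
E
```

```text
t 3.2 pos [0.621  0.0465 0.0397] yaw_y 66.57 tilt [-0.07  0.02] need [-1.9 -1.3 -0.3] F [ 0.1 -0.6 -0. ] M [-0.011 -0.009  0.008] j [-0.05  0.71  1.46  0.    0.97 -1.21] op 84.9 gf 0.0
scene 295 191
top 282 178
```

View pics/c.png

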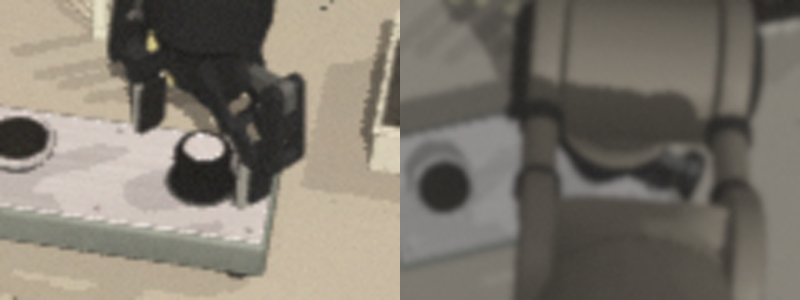

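Request:
{"op": "play_rows", "data": {"deltas": [{"travel":[-1.5,-1,0],"rotation":[0,0,0]},{"travel":[0,0,0],"rotation":[0,0,0]},{"travel":[0,0,0],"rotation":[0,0,0]},{"travel":[0,0,0],"rotation":[0,0,0]},{"travel":[0,0,0],"rotation":[0,0,0]},{"travel":[0,0,0],"rotation":[0,0,0]},{"travel":[0,0,0],"rotation":[0,0,0]},{"travel":[0,0,0],"rotation":[0,0,0]}], "grip": 40}}

```text
time_s: 4.1
tool_pos: [0.6226, 0.0441, 0.0403]
ee_rot: [0.203, 0.979, 0.0, 0.0]
force: [-0.5, -0.1, 0.5]
opening: 0.0399
gripper_force: 0.0
```

```bash
python3 -c "
from h import *
need([.6222,.0445,.04])"
```

```text
t 4.1 pos [0.6226 0.0441 0.0403] yaw_y 66.52 tilt [0.   0.01] need [0.5 0.2 0.3] F [-0.5 -0.1  0.5] M [ 0.023 -0.    -0.042] j [-0.05  0.71  1.45  0.    0.97 -1.21] op 39.9 gf 0.0
```

Request:
{"op": "play_rows", "data": {"deltas": [{"travel":[0,0,0],"rotation":[0,0,0]},{"travel":[0,0,0],"rotation":[0,0,0]},{"travel":[0,0,0],"rotation":[0,0,0]},{"travel":[0,0,0],"rotation":[0,0,0]},{"travel":[0,0,0],"rotation":[0,0,0]},{"travel":[0,0,0],"rotation":[0,0,0]},{"travel":[0,0,0],"rotation":[0,0,0]},{"travel":[0,0,0],"rotation":[0,0,0]}], "grip": 33}}

```text
time_s: 4.9
tool_pos: [0.6229, 0.0446, 0.0407]
ee_rot: [0.203, 0.979, 0.0, 0.0]
force: [-0.3, 4.9, 6.5]
opening: 0.034
gripper_force: 59.3
```

```bash
python3 -c "
from h import *
need([.6222,.0445,.04])"
```

```text
t 4.9 pos [0.6229 0.0446 0.0407] yaw_y 66.53 tilt [0.05 0.04] need [ 0.6 -0.3  0.7] F [-0.3  4.9  6.5] M [0.776 0.071 0.101] j [-0.05  0.71  1.45  0.    0.97 -1.21] op 34.0 gf 59.3
```

Request:
{"op": "play_rows", "data": {"deltas": [{"travel":[0,0,0],"rotation":[0,0,-0.0524]},{"travel":[0,0,0],"rotation":[0,0,-0.0524]},{"travel":[0,0,0],"rotation":[0,0,-0.0524]},{"travel":[0,0,0],"rotation":[0,0,-0.0524]},{"travel":[0,0,0],"rotation":[0,0,-0.0524]},{"travel":[0,0,0],"rotation":[0,0,0]},{"travel":[0,0,0],"rotation":[0,0,0]},{"travel":[0,0,0],"rotation":[0,0,0]}]}}

```text
time_s: 5.7
tool_pos: [0.6228, 0.0443, 0.0407]
ee_rot: [0.074, 0.997, 0.0, 0.0]
force: [-0.8, 4.1, 5.5]
opening: 0.0343
gripper_force: 59.4
```

```bash
python3 -c "
from h import *
need([.6222,.0445,.04]); camera('scene'); need([.6222,.0445,.04])"
```

```text
t 5.7 pos [0.6228 0.0443 0.0407] yaw_y 81.53 tilt [0.03 0.02] need [0.6 0.1 0.7] F [-0.8  4.1  5.5] M [0.643 0.15  0.072] j [-0.05  0.71  1.45  0.    0.97 -1.48] op 34.3 gf 59.4
t 5.75 pos [0.6228 0.0443 0.0407] yaw_y 81.53 tilt [0.03 0.02] need [0.6 0.1 0.7] F [-0.6  3.1  5.1] M [0.611 0.178 0.084] j [-0.05  0.71  1.45  0.    0.97 -1.48] op 34.0 gf 59.4
```

Request:
{"op": "play_rows", "data": {"deltas": [{"travel":[0,0,0],"rotation":[0,0,-0.0524]},{"travel":[0,0,0],"rotation":[0,0,-0.0524]},{"travel":[0,0,0],"rotation":[0,0,-0.0524]},{"travel":[0,0,0],"rotation":[0,0,-0.0524]},{"travel":[0,0,0],"rotation":[0,0,-0.0524]},{"travel":[0,0,0],"rotation":[0,0,0]},{"travel":[0,0,0],"rotation":[0,0,0]},{"travel":[0,0,0],"rotation":[0,0,0]}]}}

```text
time_s: 6.55
tool_pos: [0.6228, 0.0441, 0.0407]
ee_rot: [-0.057, 0.998, -0.0, 0.0]
force: [-0.8, 2.3, 5.4]
opening: 0.034
gripper_force: 59.4
```

```bash
cat >> h.py <<'E'
def mz(k=6):
    a=[]
    for _ in range(k): camera("scene"); a.append(arm.sense()["moment"][2])
    print("Mz",np.mean(a).round(3),"+-",(np.std(a)/k**.5).round(3)); need([.6222,.0445,.04])
E
python3 -c "
from h import *
mz()"
```

```text
Mz 0.031 +- 0.011
t 6.85 pos [0.6228 0.0441 0.0407] yaw_y 96.54 tilt [0.03 0.  ] need [0.5 0.5 0.7] F [-1.8  3.9  5.6] M [ 0.477  0.114 -0.002] j [-0.05  0.71  1.45  0.    0.97 -1.74] op 34.2 gf 59.4
```

Request:
{"op": "play_rows", "data": {"deltas": [{"travel":[0,0,0],"rotation":[0,0,-0.0175]},{"travel":[0,0,0],"rotation":[0,0,-0.0175]},{"travel":[0,0,0],"rotation":[0,0,-0.0175]},{"travel":[0,0,0],"rotation":[0,0,-0.0087]},{"travel":[0,0,0],"rotation":[0,0,0]},{"travel":[0,0,0],"rotation":[0,0,0]},{"travel":[0,0,0],"rotation":[0,0,0]},{"travel":[0,0,0],"rotation":[0,0,0]}]}}

```text
time_s: 7.65
tool_pos: [0.6228, 0.044, 0.0407]
ee_rot: [-0.087, 0.996, -0.0, 0.0]
force: [-1.3, 3.1, 5.6]
opening: 0.0343
gripper_force: 59.4
```

```bash
python3 -c "
from h import *
mz()"
```

```text
Mz -0.05 +- 0.01
t 7.95 pos [0.6228 0.044  0.0407] yaw_y 100.04 tilt [ 0.03 -0.  ] need [0.5 0.6 0.7] F [-1.8  2.5  6.4] M [ 0.376  0.13  -0.068] j [-0.05  0.71  1.45  0.    0.97 -1.8 ] op 34.3 gf 59.4
```

Request:
{"op": "play_rows", "data": {"deltas": [{"travel":[0,0,0],"rotation":[0,0,-0.0087]},{"travel":[0,0,0],"rotation":[0,0,-0.0087]},{"travel":[0,0,0],"rotation":[0,0,0]},{"travel":[0,0,0],"rotation":[0,0,0]},{"travel":[0,0,0],"rotation":[0,0,0]},{"travel":[0,0,0],"rotation":[0,0,0]},{"travel":[0,0,0],"rotation":[0,0,0]},{"travel":[0,0,0],"rotation":[0,0,0]}]}}

```text
time_s: 8.75
tool_pos: [0.6228, 0.044, 0.0407]
ee_rot: [-0.096, 0.995, -0.0, 0.0]
force: [-1.2, 2.6, 5.7]
opening: 0.0342
gripper_force: 59.4
```

```bash
python3 -c "
from h import *
mz()"
```

```text
Mz -0.014 +- 0.006
t 9.05 pos [0.6228 0.044  0.0407] yaw_y 101.03 tilt [ 0.03 -0.  ] need [0.5 0.6 0.7] F [-0.7  2.3  5.3] M [0.422 0.134 0.012] j [-0.05  0.71  1.45 -0.    0.97 -1.82] op 34.1 gf 59.4
```

Request:
{"op": "play_rows", "data": {"deltas": [{"travel":[0,0,0],"rotation":[0,0,-0.06]},{"travel":[0,0,0],"rotation":[0,0,-0.06]},{"travel":[0,0,0],"rotation":[0,0,-0.0633]},{"travel":[0,0,0],"rotation":[0,0,-0.02]},{"travel":[0,0,0],"rotation":[0,0,-0.02]},{"travel":[0,0,0],"rotation":[0,0,-0.012]},{"travel":[0,0,0],"rotation":[0,0,-0.009]},{"travel":[0,0,0],"rotation":[0,0,0]}]}}

```text
time_s: 9.85
tool_pos: [0.6228, 0.0438, 0.0407]
ee_rot: [-0.217, 0.976, -0.0, 0.0]
force: [-0.6, 1.8, 5.4]
opening: 0.0345
gripper_force: 59.4
```

```bash
python3 -c "
from h import *
mz()"
```

```text
Mz -0.035 +- 0.01
t 10.15 pos [0.6228 0.0438 0.0407] yaw_y 115.03 tilt [ 0.04 -0.02] need [0.3 0.9 0.7] F [-1.1  1.3  6. ] M [ 0.288  0.127 -0.034] j [-0.05  0.71  1.45 -0.    0.97 -2.06] op 34.6 gf 59.4
```

Request:
{"op": "play_rows", "data": {"deltas": [{"travel":[0,0,0],"rotation":[0,0,-0.0087]},{"travel":[0,0,0],"rotation":[0,0,-0.0087]},{"travel":[0,0,0],"rotation":[0,0,0]},{"travel":[0,0,0],"rotation":[0,0,0]},{"travel":[0,0,0],"rotation":[0,0,0]},{"travel":[0,0,0],"rotation":[0,0,0]},{"travel":[0,0,0],"rotation":[0,0,0]},{"travel":[0,0,0],"rotation":[0,0,0]}]}}

```text
time_s: 10.95
tool_pos: [0.6228, 0.0438, 0.0407]
ee_rot: [-0.225, 0.974, -0.0, 0.0]
force: [-1.7, 0.8, 5.1]
opening: 0.034
gripper_force: 59.4
```

```bash
python3 -c "
from h import *
mz()"
```

```text
Mz -0.009 +- 0.019
t 11.25 pos [0.6229 0.0437 0.0407] yaw_y 116.03 tilt [ 0.04 -0.02] need [0.3 1.  0.7] F [0.1 1.8 5.8] M [0.295 0.1   0.023] j [-0.05  0.71  1.45 -0.    0.97 -2.08] op 34.0 gf 59.4
```

Request:
{"op": "play_rows", "data": {"deltas": [{"travel":[0,0,0],"rotation":[0,0,-0.06]},{"travel":[0,0,0],"rotation":[0,0,-0.06]},{"travel":[0,0,0],"rotation":[0,0,-0.0633]},{"travel":[0,0,0],"rotation":[0,0,-0.02]},{"travel":[0,0,0],"rotation":[0,0,-0.02]},{"travel":[0,0,0],"rotation":[0,0,-0.012]},{"travel":[0,0,0],"rotation":[0,0,-0.009]},{"travel":[0,0,0],"rotation":[0,0,0]}]}}

```text
time_s: 12.05
tool_pos: [0.623, 0.0435, 0.0407]
ee_rot: [-0.342, 0.94, -0.0, 0.0]
force: [-0.1, 1.2, 5.4]
opening: 0.0341
gripper_force: 59.4
```

```bash
python3 -c "
from h import *
mz()"
```

```text
Mz -0.014 +- 0.01
t 12.35 pos [0.623  0.0436 0.0407] yaw_y 130.02 tilt [ 0.06 -0.04] need [0.  1.2 0.7] F [-0.4  0.7  4.6] M [ 0.16   0.069 -0.009] j [-0.05  0.71  1.45 -0.    0.97 -2.32] op 33.9 gf 59.4
```

Request:
{"op": "play_rows", "data": {"deltas": [{"travel":[0,0,0],"rotation":[0,0,-0.0087]},{"travel":[0,0,0],"rotation":[0,0,0]},{"travel":[0,0,0],"rotation":[0,0,0]},{"travel":[0,0,0],"rotation":[0,0,0]},{"travel":[0,0,0],"rotation":[0,0,0]},{"travel":[0,0,0],"rotation":[0,0,0]},{"travel":[0,0,0],"rotation":[0,0,0]},{"travel":[0,0,0],"rotation":[0,0,0]}]}}

```text
time_s: 13.15
tool_pos: [0.623, 0.0436, 0.0407]
ee_rot: [-0.346, 0.938, -0.0, 0.0]
force: [-0.8, 1.1, 5.4]
opening: 0.0342
gripper_force: 59.4
```

```bash
python3 -c "
from h import *
mz(8)"
```

```text
Mz -0.059 +- 0.009
t 13.55 pos [0.623  0.0435 0.0407] yaw_y 130.51 tilt [ 0.06 -0.03] need [0.  1.3 0.7] F [0.2 0.4 5.4] M [ 0.089  0.026 -0.021] j [-0.05  0.71  1.45 -0.    0.97 -2.33] op 33.7 gf 59.4
```

Request:
{"op": "play_rows", "data": {"deltas": [{"travel":[0,0,0],"rotation":[0,0,-0.0087]},{"travel":[0,0,0],"rotation":[0,0,0]},{"travel":[0,0,0],"rotation":[0,0,0]},{"travel":[0,0,0],"rotation":[0,0,0]},{"travel":[0,0,0],"rotation":[0,0,0]},{"travel":[0,0,0],"rotation":[0,0,0]},{"travel":[0,0,0],"rotation":[0,0,0]},{"travel":[0,0,0],"rotation":[0,0,0]}]}}

```text
time_s: 14.35
tool_pos: [0.623, 0.0435, 0.0407]
ee_rot: [-0.35, 0.937, -0.0, 0.0]
force: [-0.7, 0.3, 4.8]
opening: 0.0346
gripper_force: 59.4
```

```bash
python3 -c "
from h import *
mz(8)"
```

```text
Mz -0.006 +- 0.008
t 14.75 pos [0.623  0.0435 0.0407] yaw_y 131.02 tilt [ 0.06 -0.04] need [-0.   1.2  0.7] F [-0.7  0.8  5. ] M [0.087 0.076 0.015] j [-0.05  0.71  1.45 -0.    0.97 -2.34] op 34.1 gf 59.4
```

```bash
cat >> h.py <<'E'
def mq(k=5):
    a=[]
    for _ in range(k): camera("scene"); s=arm.sense(); a.append([*s["moment"],s["joint_efforts"][5]])
    R=Ro.from_quat(s["ee_rot"]).as_matrix()
    print("M,tau6",np.mean(a,0).round(3),"yaw",np.degrees(np.arctan2(R[1,1],R[0,1])).round(2),"t",s["time_s"])
E
python3 -c "
from h import *
mq()"
```

```text
M,tau6 [ 0.103  0.086 -0.037 -0.023] yaw 131.02 t 15.0
```

Request:
{"op": "play_rows", "data": {"deltas": [{"travel":[0,0,0],"rotation":[0,0,-0.0087]},{"travel":[0,0,0],"rotation":[0,0,0]},{"travel":[0,0,0],"rotation":[0,0,0]},{"travel":[0,0,0],"rotation":[0,0,0]},{"travel":[0,0,0],"rotation":[0,0,0]},{"travel":[0,0,0],"rotation":[0,0,0]},{"travel":[0,0,0],"rotation":[0,0,0]},{"travel":[0,0,0],"rotation":[0,0,0]}]}}

```text
time_s: 15.8
tool_pos: [0.623, 0.0435, 0.0407]
ee_rot: [-0.354, 0.935, -0.0, 0.0]
force: [-1.0, 0.4, 5.0]
opening: 0.0344
gripper_force: 59.4
```

```bash
python3 -c "
from h import *
mq()"
```

```text
M,tau6 [ 0.106  0.067 -0.092 -0.086] yaw 131.51 t 16.05
```

Request:
{"op": "play_rows", "data": {"deltas": [{"travel":[0,0,0],"rotation":[0,0,-0.0087]},{"travel":[0,0,0],"rotation":[0,0,0]},{"travel":[0,0,0],"rotation":[0,0,0]},{"travel":[0,0,0],"rotation":[0,0,0]},{"travel":[0,0,0],"rotation":[0,0,0]},{"travel":[0,0,0],"rotation":[0,0,0]},{"travel":[0,0,0],"rotation":[0,0,0]},{"travel":[0,0,0],"rotation":[0,0,0]}]}}

```text
time_s: 16.85
tool_pos: [0.623, 0.0435, 0.0407]
ee_rot: [-0.358, 0.934, -0.0, 0.0]
force: [-0.1, 0.5, 5.1]
opening: 0.0341
gripper_force: 59.4
```

```bash
python3 -c "
from h import *
mq()"
```

```text
M,tau6 [ 0.088  0.063 -0.071 -0.079] yaw 132.01 t 17.1
```

Request:
{"op": "play_rows", "data": {"deltas": [{"travel":[0,0,0],"rotation":[0,0,-0.0087]},{"travel":[0,0,0],"rotation":[0,0,0]},{"travel":[0,0,0],"rotation":[0,0,0]},{"travel":[0,0,0],"rotation":[0,0,0]},{"travel":[0,0,0],"rotation":[0,0,0]},{"travel":[0,0,0],"rotation":[0,0,0]},{"travel":[0,0,0],"rotation":[0,0,0]},{"travel":[0,0,0],"rotation":[0,0,0]}]}}

```text
time_s: 17.9
tool_pos: [0.623, 0.0435, 0.0407]
ee_rot: [-0.362, 0.932, -0.0, 0.0]
force: [1.0, -0.7, 5.0]
opening: 0.0343
gripper_force: 59.4
```

```bash
python3 -c "
from h import *
mq(2);mq(2)"
```

```text
M,tau6 [ 0.029  0.033 -0.137 -0.162] yaw 132.49 t 18.0
M,tau6 [ 0.099  0.045 -0.168 -0.162] yaw 132.5 t 18.1
```

Request:
{"op": "play_rows", "data": {"deltas": [{"travel":[0,0,0],"rotation":[0,0,-0.0087]},{"travel":[0,0,0],"rotation":[0,0,0]},{"travel":[0,0,0],"rotation":[0,0,0]},{"travel":[0,0,0],"rotation":[0,0,0]},{"travel":[0,0,0],"rotation":[0,0,0]},{"travel":[0,0,0],"rotation":[0,0,0]},{"travel":[0,0,0],"rotation":[0,0,0]},{"travel":[0,0,0],"rotation":[0,0,0]}]}}

```text
time_s: 18.9
tool_pos: [0.623, 0.0435, 0.0407]
ee_rot: [-0.366, 0.93, -0.0, 0.0]
force: [0.1, 0.4, 5.6]
opening: 0.0343
gripper_force: 59.4
```

```bash
python3 -c "
from h import *
mq(2);mq(2)"
```

```text
M,tau6 [ 0.081  0.034 -0.181 -0.189] yaw 132.99 t 19.0
M,tau6 [ 0.087  0.063 -0.197 -0.189] yaw 132.99 t 19.1
```

Request:
{"op": "play_rows", "data": {"deltas": [{"travel":[0,0,0],"rotation":[0,0,-0.0087]},{"travel":[0,0,0],"rotation":[0,0,0]},{"travel":[0,0,0],"rotation":[0,0,0]},{"travel":[0,0,0],"rotation":[0,0,0]},{"travel":[0,0,0],"rotation":[0,0,0]},{"travel":[0,0,0],"rotation":[0,0,0]},{"travel":[0,0,0],"rotation":[0,0,0]},{"travel":[0,0,0],"rotation":[0,0,0]}]}}

```text
time_s: 19.9
tool_pos: [0.623, 0.0435, 0.0407]
ee_rot: [-0.37, 0.929, -0.0, 0.0]
force: [-0.7, -0.3, 5.1]
opening: 0.034
gripper_force: 59.4
```

```bash
python3 -c "
from h import *
mq(2)"
```

```text
M,tau6 [ 0.057 -0.002 -0.247 -0.238] yaw 133.48 t 20.0
```

Request:
{"op": "play_rows", "data": {"deltas": [{"travel":[0,0,0],"rotation":[0,0,0]},{"travel":[0,0,0],"rotation":[0,0,0]},{"travel":[0,0,0],"rotation":[0,0,0]},{"travel":[0,0,0],"rotation":[0,0,0]},{"travel":[0,0,0],"rotation":[0,0,0]},{"travel":[0,0,0],"rotation":[0,0,0]},{"travel":[0,0,0],"rotation":[0,0,0]},{"travel":[0,0,0],"rotation":[0,0,0]}], "grip": 44}}

```text
time_s: 20.8
tool_pos: [0.6226, 0.0442, 0.0403]
ee_rot: [-0.371, 0.929, 0.0, 0.0]
force: [-0.4, 0.1, 0.6]
opening: 0.0441
gripper_force: 0.0
```

```bash
python3 -c "
from h import *
mq(2)"
```

```text
M,tau6 [ 0.022 -0.052  0.001 -0.   ] yaw 133.53 t 20.9
```

Request:
{"op": "play_rows", "data": {"deltas": [{"travel":[0,0,0],"rotation":[0,0,0]},{"travel":[0,0,0],"rotation":[0,0,0]},{"travel":[0,0,0],"rotation":[0,0,0]},{"travel":[0,0,0],"rotation":[0,0,0]},{"travel":[0,0,0],"rotation":[0,0,0]},{"travel":[0,0,0],"rotation":[0,0,0]},{"travel":[0,0,0],"rotation":[0,0,0]},{"travel":[0,0,0],"rotation":[0,0,0]}], "grip": 33}}

```text
time_s: 21.7
tool_pos: [0.6231, 0.0437, 0.0408]
ee_rot: [-0.371, 0.929, -0.0, 0.001]
force: [0.3, -4.1, 4.9]
opening: 0.034
gripper_force: 59.2
```

```bash
python3 -c "
from h import *
mq(2)"
```

```text
M,tau6 [-0.798 -0.193 -0.09  -0.077] yaw 133.52 t 21.8
```

Request:
{"op": "play_rows", "data": {"deltas": [{"travel":[0,0,0],"rotation":[0,0,0.0873]},{"travel":[0,0,0],"rotation":[0,0,0.0873]},{"travel":[0,0,0],"rotation":[0,0,0.0873]},{"travel":[0,0,0],"rotation":[0,0,0.0873]},{"travel":[0,0,0],"rotation":[0,0,0.0873]},{"travel":[0,0,0],"rotation":[0,0,0.0873]},{"travel":[0,0,0],"rotation":[0,0,0.0873]},{"travel":[0,0,0],"rotation":[0,0,0.0873]}]}}

```text
time_s: 22.6
tool_pos: [0.6229, 0.0442, 0.0408]
ee_rot: [-0.029, 1.0, 0.0, 0.0]
force: [0.0, -2.6, 6.5]
opening: 0.034
gripper_force: 59.3
```

Request:
{"op": "play_rows", "data": {"deltas": [{"travel":[0,0,0],"rotation":[0,0,0.0873]},{"travel":[0,0,0],"rotation":[0,0,0.0873]},{"travel":[0,0,0],"rotation":[0,0,0.0873]},{"travel":[0,0,0],"rotation":[0,0,0.0873]},{"travel":[0,0,0],"rotation":[0,0,0.0873]},{"travel":[0,0,0],"rotation":[0,0,0.0873]},{"travel":[0,0,0],"rotation":[0,0,0.0873]},{"travel":[0,0,0],"rotation":[0,0,0]}]}}

```text
time_s: 23.4
tool_pos: [0.623, 0.0448, 0.0408]
ee_rot: [0.273, 0.962, 0.001, 0.0]
force: [1.4, -0.9, 5.3]
opening: 0.0343
gripper_force: 59.3
```

```bash
python3 -c "
from h import *
mq(3)"
```

```text
M,tau6 [-0.207 -0.135 -0.096  0.017] yaw 58.5 t 23.55
```

Request:
{"op": "play_rows", "data": {"deltas": [{"travel":[0,0,0],"rotation":[0,0,0.0175]},{"travel":[0,0,0],"rotation":[0,0,0.0087]},{"travel":[0,0,0],"rotation":[0,0,0]},{"travel":[0,0,0],"rotation":[0,0,0]},{"travel":[0,0,0],"rotation":[0,0,0]},{"travel":[0,0,0],"rotation":[0,0,0]},{"travel":[0,0,0],"rotation":[0,0,0]},{"travel":[0,0,0],"rotation":[0,0,0]}]}}

```text
time_s: 24.35
tool_pos: [0.623, 0.0448, 0.0408]
ee_rot: [0.284, 0.959, 0.001, 0.0]
force: [1.2, -0.4, 5.2]
opening: 0.0342
gripper_force: 59.3
```

```bash
python3 -c "
from h import *
mq(2)"
```

```text
M,tau6 [-0.15  -0.155 -0.019 -0.067] yaw 57.0 t 24.45
```

Request:
{"op": "play_rows", "data": {"deltas": [{"travel":[0,0,0],"rotation":[0,0,0]},{"travel":[0,0,0],"rotation":[0,0,0]},{"travel":[0,0,0],"rotation":[0,0,0]},{"travel":[0,0,0],"rotation":[0,0,0]},{"travel":[0,0,0],"rotation":[0,0,0]},{"travel":[0,0,0],"rotation":[0,0,0]},{"travel":[0,0,0],"rotation":[0,0,0]},{"travel":[0,0,0],"rotation":[0,0,0]}], "grip": 60}}

```text
time_s: 25.25
tool_pos: [0.6226, 0.0441, 0.0403]
ee_rot: [0.284, 0.959, 0.0, 0.0]
force: [-0.2, -0.6, -0.3]
opening: 0.0602
gripper_force: 0.0
```

```bash
python3 -c "
from h import *
mq(2);need([.4237,-.1093,.2])"
```

```text
M,tau6 [-0.016  0.002  0.035 -0.   ] yaw 56.99 t 25.35
t 25.35 pos [0.6226 0.0441 0.0403] yaw_y 56.99 tilt [0.   0.01] need [  83.3 -237.  -159.7] F [ 0.6  0.1 -0.3] M [-0.011 -0.004  0.054] j [-0.05  0.71  1.45  0.    0.97 -1.05] op 60.2 gf 0.0
```

Request:
{"op": "play_rows", "data": {"deltas": [{"travel":[0,0,-15],"rotation":[0,0,0]},{"travel":[0,0,-35],"rotation":[0,0,0]},{"travel":[0,0,-30],"rotation":[0,0,0]},{"travel":[8,-25,0],"rotation":[0,0,0]},{"travel":[14,-40,0],"rotation":[0,0,0]},{"travel":[14,-40,0],"rotation":[0,0,0]},{"travel":[14,-40,0],"rotation":[0,0,0]},{"travel":[14,-40,0],"rotation":[0,0,0]}], "grip": 85}}

```text
time_s: 26.15
tool_pos: [0.4672, -0.077, 0.1215]
ee_rot: [0.284, 0.959, -0.0, 0.001]
force: [1.0, -0.9, -0.4]
opening: 0.0852
gripper_force: 0.0
```

Request:
{"op": "play_rows", "data": {"deltas": [{"travel":[12,-30,0],"rotation":[0,0,0]},{"travel":[7,-22,0],"rotation":[0,0,0]},{"travel":[0,0,20],"rotation":[0,0,0]},{"travel":[0,0,25],"rotation":[0,0,0]},{"travel":[0,0,20],"rotation":[0,0,0]},{"travel":[0,0,5],"rotation":[0,0,0]},{"travel":[0,0,0],"rotation":[0,0,0]},{"travel":[0,0,0],"rotation":[0,0,0]}]}}

```text
time_s: 26.95
tool_pos: [0.4247, -0.1097, 0.0513]
ee_rot: [0.284, 0.959, -0.0, 0.001]
force: [0.4, -0.2, -0.6]
opening: 0.0849
gripper_force: 0.0
```

```bash
python3 - <<'E'
from h import *
need([.4237,-.1098,-.001])
im=camera("scene"); u,v=map(int,proj("scene",[.4237,-.1098,.03])); print(u,v); a=cv2.resize(im[max(v-55,0):v+55,u-70:u+70],(700,550),interpolation=cv2.INTER_CUBIC)
cv2.imwrite("pics/d.png",a[:,:,::-1])
for t in("dish",):
    for o in outline_of("scene",t)[:2]: print(o["confidence"],o["bbox"])
for p in([.6226,.0441,.064],[.593,.1604,.051]): pass
E
```

```text
t 26.95 pos [ 0.4247 -0.1097  0.0513] yaw_y 57.01 tilt [ 0.1  -0.04] need [ 0.9 -0.6 52.3] F [ 0.4 -0.2 -0.6] M [-0.007  0.036  0.038] j [-0.43  0.44  1.98  0.    0.72 -1.42] op 84.9 gf 0.0
331 299
0.98 [331.7, 307.8, 30.8, 27.9]
```

View pics/d.png

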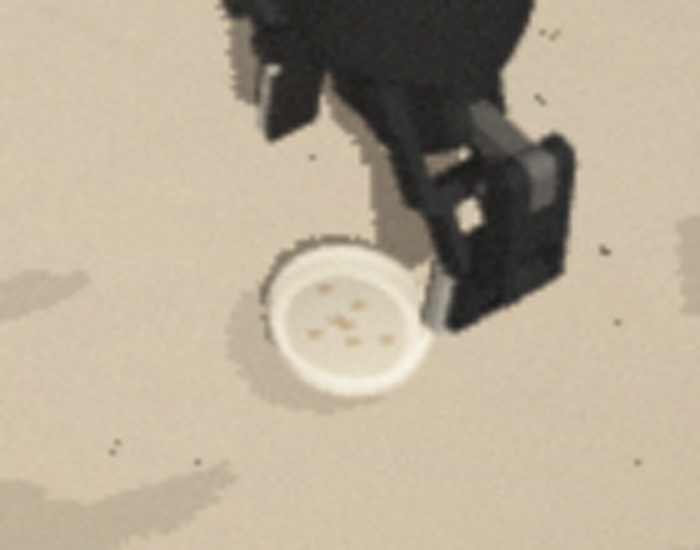

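Request:
{"op": "play_rows", "data": {"deltas": [{"travel":[0.5,-0.5,15],"rotation":[0,0,0]},{"travel":[0,0,15],"rotation":[0,0,0]},{"travel":[0,0,12],"rotation":[0,0,0]},{"travel":[0,0,6],"rotation":[0,0,0]},{"travel":[0,0,3],"rotation":[0,0,0]},{"travel":[0,0,0],"rotation":[0,0,0]},{"travel":[0,0,0],"rotation":[0,0,0]},{"travel":[0,0,0],"rotation":[0,0,0]}]}}

```text
time_s: 27.85
tool_pos: [0.4236, -0.1097, -0.0002]
ee_rot: [0.284, 0.959, -0.0, 0.001]
force: [-0.3, 0.1, 0.4]
opening: 0.0849
gripper_force: 0.0
```

Request:
{"op": "play_rows", "data": {"deltas": [{"travel":[0,0,0],"rotation":[0,0,0]},{"travel":[0,0,0],"rotation":[0,0,0]},{"travel":[0,0,0],"rotation":[0,0,0]},{"travel":[0,0,0],"rotation":[0,0,0]},{"travel":[0,0,0],"rotation":[0,0,0]},{"travel":[0,0,0],"rotation":[0,0,0]},{"travel":[0,0,0],"rotation":[0,0,0]},{"travel":[0,0,0],"rotation":[0,0,0]}], "grip": 60}}

```text
time_s: 28.65
tool_pos: [0.4232, -0.1096, -0.0007]
ee_rot: [0.284, 0.959, 0.0, -0.0]
force: [-0.4, -0.4, 1.0]
opening: 0.0603
gripper_force: 0.0
```

Request:
{"op": "play_rows", "data": {"deltas": [{"travel":[0,0,0],"rotation":[0,0,0]},{"travel":[0,0,0],"rotation":[0,0,0]},{"travel":[0,0,0],"rotation":[0,0,0]},{"travel":[0,0,0],"rotation":[0,0,0]},{"travel":[0,0,0],"rotation":[0,0,0]},{"travel":[0,0,0],"rotation":[0,0,0]},{"travel":[0,0,0],"rotation":[0,0,0]},{"travel":[0,0,0],"rotation":[0,0,0]}], "grip": 58.7}}

```text
time_s: 29.45
tool_pos: [0.4232, -0.1096, -0.0007]
ee_rot: [0.284, 0.959, 0.0, 0.0]
force: [-1.0, -0.2, 0.5]
opening: 0.0589
gripper_force: 0.8
```

```bash
python3 -c "
from h import *
need([.593,.1604,.1])"
```

```text
t 29.45 pos [ 0.4232 -0.1096 -0.0007] yaw_y 57.0 tilt [0. 0.] need [   4.7  318.9 -100.7] F [-1.  -0.2  0.5] M [-0.004  0.001  0.002] j [-0.43  0.54  2.02  0.    0.58 -1.42] op 58.9 gf 0.8
```

Contact with 0.8 N at 58.9 mm: position control gives a gentle grip. Tighten a bit.

Request:
{"op": "play_rows", "data": {"deltas": [{"travel":[0,0,0],"rotation":[0,0,0]},{"travel":[0,0,0],"rotation":[0,0,0]},{"travel":[0,0,0],"rotation":[0,0,0]},{"travel":[0,0,0],"rotation":[0,0,0]},{"travel":[0,0,0],"rotation":[0,0,0]},{"travel":[0,0,0],"rotation":[0,0,0]},{"travel":[0,0,0],"rotation":[0,0,0]},{"travel":[0,0,0],"rotation":[0,0,0]}], "grip": 58.5}}

```text
time_s: 30.25
tool_pos: [0.4232, -0.1096, -0.0007]
ee_rot: [0.284, 0.959, 0.0, 0.0]
force: [-0.9, 0.5, 1.9]
opening: 0.0587
gripper_force: 2.9
```

Request:
{"op": "play_rows", "data": {"deltas": [{"travel":[0,0,0],"rotation":[0,0,0]},{"travel":[0,0,0],"rotation":[0,0,0]},{"travel":[0,0,0],"rotation":[0,0,0]},{"travel":[0,0,0],"rotation":[0,0,0]},{"travel":[0,0,0],"rotation":[0,0,0]},{"travel":[0,0,0],"rotation":[0,0,0]},{"travel":[0,0,0],"rotation":[0,0,0]},{"travel":[0,0,0],"rotation":[0,0,0]}], "grip": 57.9}}

```text
time_s: 31.05
tool_pos: [0.4232, -0.1096, -0.0006]
ee_rot: [0.284, 0.959, 0.0, 0.0]
force: [-1.2, -0.3, 5.6]
opening: 0.0582
gripper_force: 10.9
```

Request:
{"op": "play_rows", "data": {"deltas": [{"travel":[0,0,-8],"rotation":[0,0,0]},{"travel":[0,0,-20],"rotation":[0,0,0]},{"travel":[0,0,-27],"rotation":[0,0,0]},{"travel":[0,0,-30],"rotation":[0,0,0]},{"travel":[0,0,-20],"rotation":[0,0,0]},{"travel":[0,0,-10],"rotation":[0,0,0]},{"travel":[0,10,0],"rotation":[0,0,0]},{"travel":[0,20,0],"rotation":[0,0,0]}]}}

```text
time_s: 31.85
tool_pos: [0.4393, -0.0842, 0.1137]
ee_rot: [0.285, 0.959, 0.0, -0.0]
force: [-0.1, -0.1, -0.7]
opening: 0.0581
gripper_force: 10.9
```

Request:
{"op": "play_rows", "data": {"deltas": [{"travel":[1,30,0],"rotation":[0,0,0]},{"travel":[1,35,0],"rotation":[0,0,0]},{"travel":[1,38,0],"rotation":[0,0,0]},{"travel":[1,38,0],"rotation":[0,0,0]},{"travel":[0,38,0],"rotation":[0,0,0]},{"travel":[0,36,0],"rotation":[0,0,0]},{"travel":[0,30,0],"rotation":[0,0,0]},{"travel":[0,20,0],"rotation":[0,0,0]}]}}

```text
time_s: 32.65
tool_pos: [0.5806, 0.1428, 0.1122]
ee_rot: [0.283, 0.959, -0.0, -0.001]
force: [0.4, -0.5, -0.8]
opening: 0.0582
gripper_force: 10.9
```

Request:
{"op": "play_rows", "data": {"deltas": [{"travel":[0,15,0],"rotation":[0,0,0]},{"travel":[0,9.5,0],"rotation":[0,0,0]},{"travel":[0,0,10],"rotation":[0,0,0]},{"travel":[0,0,10],"rotation":[0,0,0]},{"travel":[0,0,10],"rotation":[0,0,0]},{"travel":[0,0,8],"rotation":[0,0,0]},{"travel":[0,0,7],"rotation":[0,0,0]},{"travel":[0,0,0],"rotation":[0,0,0]}]}}

```text
time_s: 33.45
tool_pos: [0.5932, 0.1601, 0.068]
ee_rot: [0.284, 0.959, -0.0, -0.001]
force: [-0.2, 0.6, 0.3]
opening: 0.0583
gripper_force: 10.9
```

```bash
python3 - <<'E'
from h import *
need([.594,.1605,.051])
im=camera("scene"); u,v=map(int,proj("scene",[.594,.1605,.055])); print(u,v); a=cv2.resize(im[v-50:v+50,u-65:u+65],(780,600),interpolation=cv2.INTER_CUBIC)
cv2.imwrite("pics/e.png",a[:,:,::-1])
E
```

```text
t 33.45 pos [0.5932 0.1601 0.068 ] yaw_y 56.97 tilt [-0.12 -0.01] need [-0.5  0.8 17. ] F [-0.2  0.6  0.3] M [ 0.009  0.043 -0.024] j [ 0.14  0.66  1.46  0.    1.02 -0.86] op 58.3 gf 10.9
239 185
```

View pics/e.png

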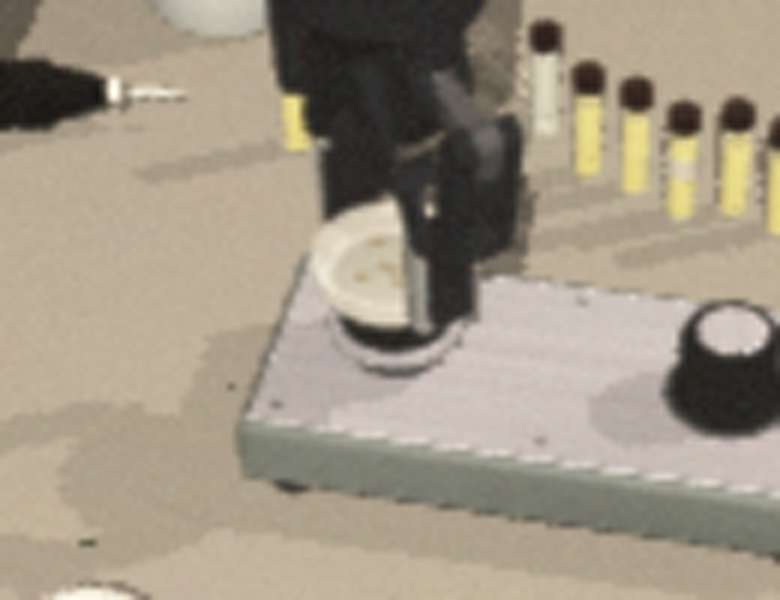

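Request:
{"op": "play_rows", "data": {"deltas": [{"travel":[0,0,5],"rotation":[0,0,0]},{"travel":[0,0,5],"rotation":[0,0,0]},{"travel":[0,0,3],"rotation":[0,0,0]},{"travel":[0,0,2],"rotation":[0,0,0]},{"travel":[0,0,1],"rotation":[0,0,0]},{"travel":[0,0,0],"rotation":[0,0,0]},{"travel":[0,0,0],"rotation":[0,0,0]},{"travel":[0,0,0],"rotation":[0,0,0]}]}}

```text
time_s: 34.3
tool_pos: [0.594, 0.1606, 0.0535]
ee_rot: [0.284, 0.959, 0.0, 0.0]
force: [-0.6, 0.1, 0.7]
opening: 0.058
gripper_force: 10.9
```

```bash
python3 -c "
from h import *
need([.594,.1605,.0504])"
```

```text
t 34.3 pos [0.594  0.1606 0.0535] yaw_y 57.0 tilt [0.02 0.01] need [-0.  -0.1  3.1] F [-0.6  0.1  0.7] M [-0.005 -0.002  0.016] j [ 0.14  0.68  1.47  0.    0.99 -0.86] op 58.0 gf 10.9
```

Request:
{"op": "play_rows", "data": {"deltas": [{"travel":[0,0,1.2],"rotation":[0,0,0]},{"travel":[0,0,1.1],"rotation":[0,0,0]},{"travel":[0,0,0],"rotation":[0,0,0]},{"travel":[0,0,0],"rotation":[0,0,0]},{"travel":[0,0,0],"rotation":[0,0,0]},{"travel":[0,0,0],"rotation":[0,0,0]},{"travel":[0,0,0],"rotation":[0,0,0]},{"travel":[0,0,0],"rotation":[0,0,0]}]}}

```text
time_s: 35.1
tool_pos: [0.5939, 0.1606, 0.051]
ee_rot: [0.284, 0.959, 0.0, 0.0]
force: [0.6, -0.4, -0.8]
opening: 0.0578
gripper_force: 10.9
```

Request:
{"op": "play_rows", "data": {"deltas": [{"travel":[0,0,0.5],"rotation":[0,0,0]},{"travel":[0,0,0],"rotation":[0,0,0]},{"travel":[0,0,0],"rotation":[0,0,0]},{"travel":[0,0,0],"rotation":[0,0,0]},{"travel":[0,0,0],"rotation":[0,0,0]},{"travel":[0,0,0],"rotation":[0,0,0]},{"travel":[0,0,0],"rotation":[0,0,0]},{"travel":[0,0,0],"rotation":[0,0,0]}]}}

```text
time_s: 35.9
tool_pos: [0.5939, 0.1606, 0.0505]
ee_rot: [0.284, 0.959, 0.0, -0.0]
force: [0.1, -0.1, -0.8]
opening: 0.058
gripper_force: 10.9
```

Request:
{"op": "play_rows", "data": {"deltas": [{"travel":[0,0,0.3],"rotation":[0,0,0]},{"travel":[0,0,0],"rotation":[0,0,0]},{"travel":[0,0,0],"rotation":[0,0,0]},{"travel":[0,0,0],"rotation":[0,0,0]},{"travel":[0,0,0],"rotation":[0,0,0]},{"travel":[0,0,0],"rotation":[0,0,0]},{"travel":[0,0,0],"rotation":[0,0,0]},{"travel":[0,0,0],"rotation":[0,0,0]}]}}

```text
time_s: 36.7
tool_pos: [0.5939, 0.1606, 0.0504]
ee_rot: [0.284, 0.959, 0.0, 0.0]
force: [-1.4, -0.4, 3.7]
opening: 0.0581
gripper_force: 11.2
```

Request:
{"op": "play_rows", "data": {"deltas": [{"travel":[0,0,0],"rotation":[0,0,0]},{"travel":[0,0,0],"rotation":[0,0,0]},{"travel":[0,0,0],"rotation":[0,0,0]},{"travel":[0,0,0],"rotation":[0,0,0]},{"travel":[0,0,0],"rotation":[0,0,0]},{"travel":[0,0,0],"rotation":[0,0,0]},{"travel":[0,0,0],"rotation":[0,0,0]},{"travel":[0,0,0],"rotation":[0,0,0]}], "grip": 80}}

```text
time_s: 37.5
tool_pos: [0.5939, 0.1606, 0.0502]
ee_rot: [0.284, 0.959, 0.0, 0.0]
force: [-0.1, 0.8, -0.1]
opening: 0.08
gripper_force: 0.0
```

Request:
{"op": "play_rows", "data": {"deltas": [{"travel":[0,0,-5],"rotation":[0,0,0]},{"travel":[0,0,-15],"rotation":[0,0,0]},{"travel":[0,0,-25],"rotation":[0,0,0]},{"travel":[0,0,-35],"rotation":[0,0,0]},{"travel":[0,-35,-20],"rotation":[0,0,0]},{"travel":[0,-40,-10],"rotation":[0,0,0]},{"travel":[0,-40,0],"rotation":[0,0,0]},{"travel":[0,-40,0],"rotation":[0,0,0]}]}}

```text
time_s: 38.3
tool_pos: [0.5088, 0.0295, 0.1612]
ee_rot: [0.284, 0.959, 0.0, 0.001]
force: [0.6, -0.0, -0.1]
opening: 0.0796
gripper_force: 0.0
```

Request:
{"op": "play_rows", "data": {"deltas": [{"travel":[0,-40,0],"rotation":[0,0,0]},{"travel":[0,-40,0],"rotation":[0,0,0]},{"travel":[0,-30,0],"rotation":[0,0,0]},{"travel":[0,-20,0],"rotation":[0,0,0]},{"travel":[0,0,0],"rotation":[0,0,0]},{"travel":[0,0,0],"rotation":[0,0,0]},{"travel":[0,0,0],"rotation":[0,0,0]},{"travel":[0,0,0],"rotation":[0,0,0]}]}}

```text
time_s: 39.1
tool_pos: [0.4391, -0.0778, 0.1602]
ee_rot: [0.283, 0.959, 0.0, 0.0]
force: [0.1, -0.2, 0.1]
opening: 0.0799
gripper_force: 0.0
```

```bash
python3 - <<'E'
from h import *
need([.594,.1605,.051])
c=[]
for n in("scene","top"):
    im=camera(n)
    for o in outline_of(n,"dish")[:1]: print(n,o["confidence"],o["bbox"]); c.append(ray(n,*o["bbox"][:2]))
    u,v=map(int,proj(n,[.594,.1605,.055])); globals()[n]=cv2.resize(im[v-45:v+45,u-60:u+60],(400,300),interpolation=cv2.INTER_CUBIC)
if len(c)==2: print(tri(*c))
cv2.imwrite("pics/f.png",np.hstack([scene,top])[:,:,::-1])
E
```

```text
t 39.1 pos [ 0.4391 -0.0778  0.1602] yaw_y 57.07 tilt [0.01 0.01] need [ -0.5 284.1 109.3] F [ 0.1 -0.2  0.1] M [0.022 0.006 0.024] j [-0.35  0.28  1.84  0.    1.03 -1.34] op 79.9 gf 0.0
scene 0.62 [241.0, 185.8, 23.6, 21.8]
top 0.67 [234.9, 187.7, 22.8, 28.3]
(array([0.59757383, 0.16018479, 0.0514886 ]), np.float64(0.001954760956630764))
```

View pics/f.png

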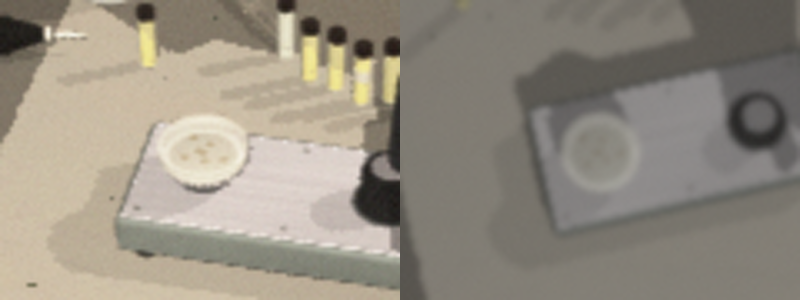

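The dish lies level on the table: scene crop (203,152), top crop (600,152). It looks centred, and the vial is still standing at (147,35). The arm is clear of everything.

```bash
python3 -c "
from h import *
print(ticket.job_done())"
```

```text
the job is handed in; nothing more can be done
None
```

I wound the stage down until I felt its end stop, at about 0.24 N m, then turned it up five clicks. The covered dish stands level and centred on the round table, where it touched down at the height expected for five clicks. I handed the job in after about 39 s; no verdict came back.

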